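Snap the tuner module into the receiver and test it with the remote

TASK

Take the tuner module off the turntable, lay it in the mouth of the sloping guide on the receiver chassis with its brass connector end trailing (uphill), and slide it down under the lips so that its own edge pushes the yellow catch aside, until it is fully home and the catch clicks out behind it; do not push the catch with the fingers. Then pick up the remote control and, from about 10 cm straight out in front of the red eye on the receiver's left side, point its red-window nose at the eye, holding it steady for a second. Finally lay the remote back flat on the bench, keys up, let go, and leave everything else on the bench where it was.

Things in the scene. Friction and masses are not known exactly. Their poses are not given: they have to be found in the camera images.
- module_mid (a point): Centre (25 mm above the underside) of the loose tuner module on the turntable: dark steel base plate 70 (x) x 56 (y) x 8, with a bright steel can 46 x 24 (y) x 42 high centred on it, 50 high overall, 0.15 kg. +x points to the end with the brass connector stub (sticks out 14 from the can, 30 up); z up. Grip across the can's 24 mm, fingertips over 17 above the underside to clear the lips.
- home (a point): Point on the guide's sloping floor under the module's underside centre when the module is fully home. x points up the slope (30 degrees above level, roughly towards the robot) out of the mouth, y level (to the right seen from the robot), z square to the slope. The module slides along -x, its axes parallel to these, between steel walls 59 apart, 13 high (1.5 play each side), to an end stop 35 below home.
- lips (a point): Centre of the gap between the two lips over the plate's edges, 10.5 above the guide's floor, at home; axes as home. They run from 35 below to 26 above home, leave a 48 wide gap and 2.5 play over the 8 thick plate; their upper 12 mm flare upward, tops up to 16 above the floor. So the module cannot be dropped in from above: it must be laid on the floor above the catch and slid down.
- mouth (a point): Point on the guide's floor in its flared mouth, 98 up the slope from home, same axes. Straight walls begin 70 above home (28 below here) and flare to about 79 wide here. Chassis top is flat and clear above here, to 145 above home. Lay the plate on the floor here, its leading plain edge between 75 and 90 above home, so clear of the catch's ramp, then slide it down.
- catch (a joint): Travel (m) of the yellow spring catch in the guide's -y wall (left seen from the robot): 0 sprung out (nose stands 8 mm into the guide), up to 0.010 pushed aside to -y. The plate's leading edge rides its ramp; pushing the module past takes about 5 to 20 N along the guide. At home the nose snaps behind the plate's trailing edge with about 2.5 mm play.
- catch_nose (a point): Tip of the catch's yellow nose (13 high), 40 up the slope from home at the -y side of the guide; its ramp faces up the slope over the next 18 mm.
- remote_mid (a point): Centre (10 mm above the underside) of the loose black remote control, 160 (x) x 42 (y) x 20 (z), 0.13 kg, lying on the bench keys up, evenly weighted. +x points to its nose, which has the red window (nose is 80 from here); +z up through the keys.
- remote: The same remote control; origin at the centre of its underside, same axes.
- eye (a point): Red infrared eye (18 across) in a black bezel on the left side panel (seen from the robot) of the receiver chassis, about 80 above the bench. Its -y axis points level, straight out of the panel.
- stand: Fixed plywood stand carrying the aluminium receiver chassis, whose flat top slopes up 30 degrees towards the robot (along the stand's x; the robot has to lean the tool over it). Origin on the bench under the chassis' middle. Chassis 190 along the slope x 200 wide x 40 thick, its top between about 50 and 147 above the bench.
- turntable: Fixed wooden turntable, origin on the bench at its axis; its disc is 120 across, top 30 above the bench, and turns stiffly on a steel pin. The module stands near its middle.
- lnb: Bystander to leave alone: grey plastic LNB (satellite dish head) with a round white feed horn, about 120 x 50 x 50; origin at its underside.
- fconn1: Bystander to leave alone: brass F-connector, 20 across, 22 high, standing on the bench; origin at its underside.
- fconn2: Bystander to leave alone: second brass F-connector, as the first; origin at its underside.
- screwdriver: Bystander to leave alone: screwdriver lying on the bench; origin at its underside.
- jar: Bystander to leave alone: glass screw jar, 60 across, 75 high; origin at its underside.
- tray: Bystander to leave alone: open blue parts tray, 120 x 160 x 35; origin at its underside.
- meter: Bystander to leave alone: grey hand-held test meter, 140 x 80 x 35; origin at its underside.
Things that resemble listed ones, but are neither listed nor needed, are in the scene too. Leave any blue or turquoise look-alike of the part that bears module_mid alone.

How it is judged:
On the way, in this order (a step that is already met when the one before it is completed fails the run):
1. The module lies in the guide and its edge holds the catch pushed aside by at least 4 mm (x of module_mid in the frame of home between 0.004 and 0.085 m and y of module_mid in the frame of home between -0.006 and 0.006 m and z of module_mid in the frame of home between 0.015 and 0.033 m and value of joint catch above 0.004 m), for 0.05 s.
2. The module is fully home, connector end uphill, and the catch has sprung out behind it (within 2 mm) (x of module_mid in the frame of home between -0.003 and 0.005 m and y of module_mid in the frame of home between -0.004 and 0.004 m and z of module_mid in the frame of home between 0.021 and 0.03 m and angle between the x axis of module_mid and the x axis of home, either way round below 0.08 rad and value of joint catch below 0.002 m and x of mouth in the frame of module_mid above 0.05 m), for 0.3 s.
3. The remote is still (under 3 cm/s), nose 5 to 25 cm from the eye, its long axis passing within 25 mm of the eye (across and up) and within 40 degrees of square to the panel, for 0.8 s (x of eye in the frame of remote_mid between 0.13 and 0.33 m and y of eye in the frame of remote_mid between -0.025 and 0.025 m and z of eye in the frame of remote_mid between -0.025 and 0.025 m and angle between the x axis of remote_mid and the y axis of eye, either way round below 0.7 rad and linear speed of remote below 0.03 m/s), for 0.8 s.
At the end, for the whole second after the job is handed in: The module is home in the guide (within -3 / +5 mm along it, 4 mm across, lying on the floor, connector end uphill) with the catch sprung out behind it to within 2 mm, and the remote lies still and flat on the bench, keys up (within 0.1 rad, its centre below 16 mm) (all of step 2 and height (world z) of remote_mid between 0.005 and 0.016 m and angle between remote_mid's own z axis and vertical below 0.1 rad and linear speed of remote below 0.02 m/s); the robot touches nothing.
It fails at once if The fingers press the catch (over 2 N) (contact force between the fingers and catch above 2 N).
It fails at once if A bystander is moved more than 3 cm (distance of any of lnb, fconn1, fconn2, screwdriver, jar, tray, meter from where it was at the start of the episode above 0.03 m).
It also fails if it takes over 58 s, if anything falls off the work surface, if the arm or the gripper's body presses on something with over 40 N, if the wrist force passes 120 N, or if a joint passes its speed limit or range.

ROBOT

A 6-joint arm with a two-finger parallel gripper is mounted at the origin on the work surface. World frame = base frame: x ahead of the robot, y to its left, z up, the work surface at z = 0. Lengths are in m, angles in rad, forces in N, time in s.
With the tool pointing down it reaches from about 0.15 to 0.775 m from the base axis. Payload 6.1 kg.
Tool frame: the origin (TCP) lies between the finger pads; the fingertips stand 19 mm ahead of it and the grasp point (between the pads) is the TCP (ctrl.tips_ahead is the distance from the TCP to the fingertips, in m); y points along the fingers, x is the direction in which the jaws open and shut, and the axes are right-handed (so a half turn about y gives the same grasp; the last joint's range is limited). The gripper opens to 85 mm and grips with 20 to 120 N. Pads are 22 mm wide; open, the fingers measure 114 mm over their backs; the gripper's body (76 mm by 85 mm) begins 54 mm behind the grasp point. The pads swing forward as they close: fully open they stand 13 mm farther back than shut.
Start: joints at [-1.302, 0.126, -0.04, 1.405, 0, 1.571], TCP at [0.139, -0.506, 0.25] pointing down, gripper open.
Joint ranges: [-2.72, 2.72], [-0.95, 1.95], [-1.27, 1.35], [-1.78, 2.02], [-1.46, 1.47], [-3.14, 3.14]. Speed limits (rad/s): [2.39, 2.39, 3.01, 3.14, 3.14, 3.14].

INTERFACE

Orientations are given as a 3x3 rotation matrix whose columns are the frame's x, y, z axes.
In Python, from rig import ctrl, viewer, ticket, spotter gives the robot as it stands.
- The arm moves only by the tool apply_moves, never from a script. Its argument "series" is a list of rows, each a list of 2 entries, a list of its own where there are three numbers: the shift along the tool's x, y, z in cm, then the turn about the tool's y in degrees. In form: [[[x, y, z], twist], ...]. A call has 1 to 20 rows; each row is the pose to reach, as a shift and turn from the pose commanded when the call began, along the tool's axes at that moment; what a row does not reach only later rows make up. A row lasts 1/10 s, in which the tool goes at most 50 mm and 8.59 degrees, less where a joint would pass 70% of its speed; a pose out of reach is approached as far as the arm can. A call with a gripper value outside its range is refused whole. "gripper" is the finger opening in cm, from 0 to 8.54, set as the call begins (left out, the last holds). The fingers move at their own pace and stop on an object; the grip force is fixed at half the most. Time passes only in rows, so rows that repeat a pose let the fingers close. It gives the time, the measured TCP pose, the force and the opening at its end, in the units of the state.
- ctrl.observe(): the state, without advancing time (a new reading comes with each control period).
- viewer.camera(name): name is "side" or "top" or "wrist"; returns a dict with "color" (420x560x3 uint8, red, green, blue), "depth" (420x560 float32, m along the optical axis (not along the pixel's ray), 0 where there is no reading), "vertical_fov" (degrees; the focal length in pixels is half the picture's height over the tangent of half this angle, whatever the lens; pixels are square), "cx", "cy" (the principal point, pixels), "view" (4x4, takes a point from world to camera coordinates). Camera axes: x right, y down, z forward; pixel columns grow to the right and rows downward; lengths in m; the calibration is good to about 2 mm. A picture is of the moment at which its call begins.
- ticket.job_done(): hands the job in, once; it reports no verdict.
Trained networks look in the newest picture that a camera, given by its name, has taken for a name from the list of things; names that differ only in an ending like _2 or _b are one class to them, and where a whole thing is asked for, a point or a joint stands for the part that bears it (a point fixed in the world has none). Each returns a list of dicts, best first, with "confidence" (0 to 1); they miss things now and then, are a little off and sometimes report something else, mostly with a low value. They report only what shows in the picture. A call takes as long as a camera call. They do not tell look-alikes from the thing itself.
- spotter.silhouettes(query, camera): "region" (420x560 bool, what is visible of it).
- spotter.tip_of(query, camera): "at" ([x, y, z] in m, in the coordinates of the camera as it stood for that picture, good to about 4 mm: a listed point, or the origin of a listed thing).
The state is a dict: "clock": time; "joint_positions": joint angles; "joint_vel": joint speeds; "tau": joint torques, N m; "eef_pos": TCP position; "eef_rot": TCP orientation; "contact_force": force on the tool from outside, world axes, zero at the start; "wrist_torque": the same for the moment, N m; "finger_gap": finger opening in m.
Only numpy, scipy, OpenCV 4.12 (cv2) and the standard library are available. Lean on these libraries where they do the work, as an engineer would, in place of code of your own. Each camera call takes 0.05 s, during which the arm holds its last target.

## Working session

There is one attempt and no reset: what is moved stays moved. The work goes in short steps, Python scripts to look and compute and a tool call to move; the robot and the scene stay as the last step left them, time stands still between calls to the robot, and variables do not carry over. Pictures are saved under pics/ and viewed, and the job is handed in when it is done.

Besides the shell and the picture viewer there is one more tool, called after "Emit:" as name(argument=value, ...), one argument or row to a line, values as JSON. apply_moves: Moves the arm, as the interface text tells. Its arguments: {"type":"object","properties":{"series":{"type":"array","items":{"type":"array"}},"gripper":{"type":"number"}},"required":["series"]}

```bash
ls; mkdir -p pics
cat > h.py <<'E'
import numpy as np,cv2
from rig import ctrl,viewer,ticket,spotter
np.set_printoptions(precision=4,suppress=True)
def cam(n,f=None):
    d=viewer.camera(n)
    if f: cv2.imwrite('pics/'+f,d['color'][:,:,::-1])
    return d
def w(d,p):
    V=np.array(d['view']); return (np.linalg.inv(V)@np.r_[p,1])[:3]
def pix(d,P):
    V=np.array(d['view']); c=(V@np.r_[P,1])[:3]; f=210/np.tan(np.radians(d['vertical_fov'])/2)
    return d['cx']+f*c[0]/c[2], d['cy']+f*c[1]/c[2]
def cloud(d):
    f=210/np.tan(np.radians(d['vertical_fov'])/2); z=d['depth']
    v,u=np.mgrid[0:420,0:560]
    P=np.stack([(u-d['cx'])/f*z,(v-d['cy'])/f*z,z,np.ones_like(z)],-1)
    W=P@np.linalg.inv(np.array(d['view'])).T
    W=W[...,:3]; W[z==0]=np.nan; return W
E
python3 - <<'E'
from h import *
s=ctrl.observe(); print(s)
for n in ['top','side']:
    d=cam(n,n+'0.png'); print(n,d['vertical_fov'],d['cx'],d['cy'],d['view'])
    for q in ['module_mid','home','lips','mouth','catch_nose','remote_mid','eye','stand','turntable','lnb','fconn1','screwdriver','jar','tray','meter']:
        for r in spotter.tip_of(q,n)[:3]: print(q,round(r['confidence'],2),w(d,r['at']),np.array(pix(d,w(d,r['at']))).astype(int))
E
```

```text
pics
{'clock': 0.0, 'joint_positions': array([-1.302 ,  0.1264, -0.0406,  1.4054, -0.    ,  1.5708]), 'joint_vel': array([-0.0003,  0.0001,  0.0004,  0.0014, -0.0017, -0.0014]), 'tau': array([ -0.0009, -43.5914,  35.2925,   0.0174,  -0.    ,  -0.    ]), 'eef_pos': array([ 0.1393, -0.5058,  0.2495]), 'eef_rot': array([[ 0.2656, -0.0005,  0.9641],
       [-0.9641,  0.0016,  0.2656],
       [-0.0016, -1.    , -0.    ]]), 'contact_force': array([-0.4065,  0.0843, -0.2266]), 'wrist_torque': array([ 0.0027, -0.0721,  0.0107]), 'finger_gap': 0.0852190393093023}
top 57.22233124434759 284.4265556287788 212.68801670744585 [[ 0.0082 -0.9997 -0.0249  0.0216]
 [-0.9818 -0.0034 -0.1901  0.5653]
 [ 0.1899  0.026  -0.9815  1.0197]
 [ 0.      0.      0.      1.    ]]
module_mid 0.92 [0.465  0.2751 0.0198] [196 249]
module_mid 0.91 [0.3143 0.2433 0.0246] [204 303]
module_mid 0.63 [0.4959 0.1272 0.055 ] [247 237]
home 0.96 [ 0.6159 -0.1874  0.0714] [361 193]
home 0.63 [ 0.7974  0.0307 -0.0019] [283 141]
lips 0.71 [ 0.6228 -0.1913  0.0855] [363 190]
lips 0.62 [ 0.5334 -0.1868  0.1224] [365 220]
lips 0.5
[... 1340 characters left out ...]
[ 0.532  -0.1936  0.1242] [318 154]
catch_nose 0.59 [ 0.5885 -0.1751  0.1007] [296 158]
remote_mid 0.86 [0.6322 0.1948 0.0062] [207 265]
eye 0.86 [ 0.5669 -0.0479  0.081 ] [280 194]
turntable 0.62 [0.4848 0.1196 0.002 ] [274 270]
turntable 0.62 [ 0.7343 -0.2713 -0.0014] [269 151]
turntable 0.52 [ 0.4444 -0.4609  0.0011] [380 147]
lnb 0.65 [ 0.7959  0.0257 -0.0078] [195 203]
lnb 0.63 [ 0.5897 -0.1731  0.0994] [296 159]
fconn1 0.62 [0.7616 0.2093 0.0052] [162 249]
screwdriver 0.61 [ 0.7375 -0.2703 -0.0036] [268 151]
jar 0.8 [ 0.6109 -0.4563 -0.0017] [331 132]
jar 0.21 [ 0.5534 -0.1579  0.0036] [303 192]
tray 0.8 [ 0.6074  0.4617 -0.0005] [143 358]
meter 0.83 [ 0.4448 -0.4604  0.001 ] [380 147]
```

View pics/top0.png

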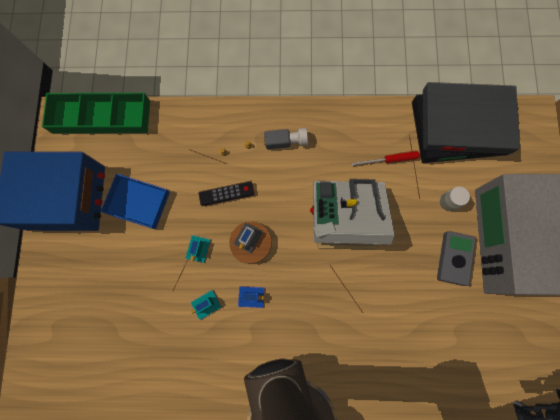

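View pics/side0.png

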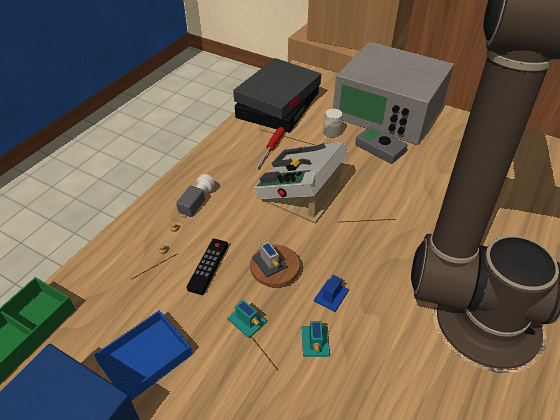

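Run:
```python
from h import *
a=cv2.imread('pics/top0.png'); b=cv2.imread('pics/side0.png')
c=lambda i,y,x,n,k: cv2.resize(i[y:y+n,x:x+n],(k,k),interpolation=cv2.INTER_CUBIC)
o=np.vstack([np.hstack([c(a,205,215,70,300),c(a,165,300,100,300)]),np.hstack([c(b,225,240,70,300),c(b,135,250,90,300)])])
o=np.hstack([o,np.vstack([c(a,160,195,65,200),c(b,230,180,70,200),np.zeros((200,200,3),np.uint8)])])
cv2.imwrite('pics/z1.png',o)
```

```text
(no output)
```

View pics/z1.png

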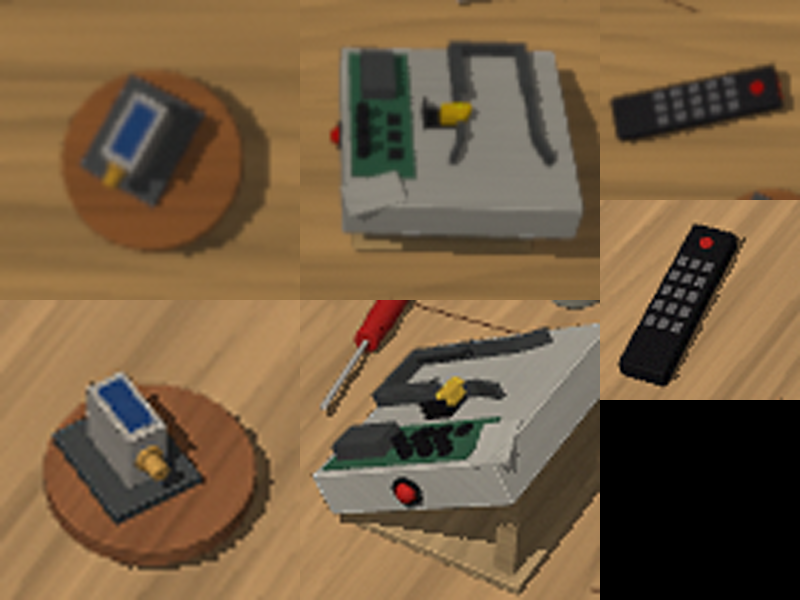

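Run:
```python
from h import *
print(ctrl.tips_ahead)
d=cam('wrist','w0.png'); V=np.linalg.inv(np.array(d['view'])); print(d['vertical_fov'],V)
for n in ['top','side']:
    d=cam(n); W=cloud(d); 
    m=(abs(W[...,0]-.57)<.11)&(abs(W[...,1]+.15)<.12)&(W[...,2]>.04)
    P=W[m]
    # ransac plane
    rng=np.random.default_rng(0);best=0
    for _ in range(500):
        a,b,c=P[rng.choice(len(P),3,False)]; nn=np.cross(b-a,c-a); nn/=np.linalg.norm(nn)+1e-9
        k=abs((P-a)@nn)<.0025
        if k.sum()>best: best=k.sum();K=k
    Q=P[K]; c=Q.mean(0); nn=np.linalg.svd(Q-c,full_matrices=False)[2][2]; nn*=np.sign(nn[2])
    print(n,best,len(P),c,nn,np.degrees(np.arccos(nn[2])),'yaw',np.degrees(np.arctan2(nn[1],nn[0])))
    mm=m.copy(); mm[m]=K
    im=d['color'].copy(); im[mm]=[255,0,0]; cv2.imwrite(f'pics/pl_{n}.png',im[:,:,::-1])
    # corner rect in yaw-free fit
    up=np.array([-nn[0]*nn[2],-nn[1]*nn[2],nn[0]**2+nn[1]**2]);up/=np.linalg.norm(up)
    print('up',up)
```

```text
0.019
63.306586149571174 [[ 0.2656 -0.9298 -0.2547  0.2033]
 [-0.9641 -0.2561 -0.0705 -0.4883]
 [ 0.0003  0.2643 -0.9644  0.3744]
 [ 0.      0.      0.      1.    ]]
top 2895 4836 [ 0.5632 -0.1596  0.1079] [ 0.4993 -0.0227  0.8661] 29.985964370449853 yaw -2.598393941201663
up [-0.8653  0.0393  0.4998]
side 1272 3802 [ 0.5543 -0.1475  0.1126] [ 0.4974 -0.0143  0.8674] 29.839595744066898 yaw -1.643587793890979
up [-0.8671  0.0249  0.4976]
```

View pics/w0.png

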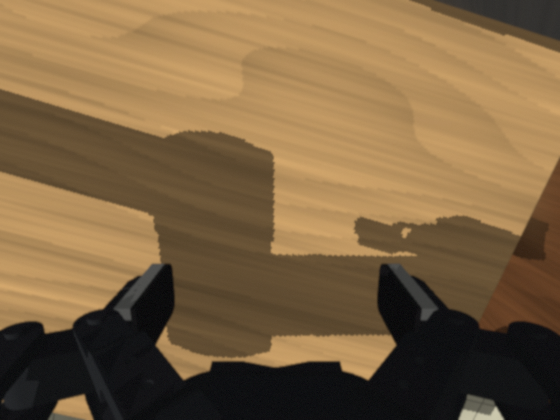

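Emit:
apply_moves(
  series=[
    [[-19.2, -5, 48.9], 15.4],
    [[-19.2, -5, 48.9], 15.4],
    [[-19.2, -5, 48.9], 15.4],
    [[-19.2, -5, 48.9], 15.4],
    [[-19.2, -5, 48.9], 15.4],
    [[-19.2, -5, 48.9], 15.4],
    [[-19.2, -5, 48.9], 15.4],
    [[-19.2, -5, 48.9], 15.4],
    [[-19.2, -5, 48.9], 15.4],
    [[-19.2, -5, 48.9], 15.4],
    [[-19.2, -5, 48.9], 15.4],
    [[-19.2, -5, 48.9], 15.4],
    [[-19.2, -5, 48.9], 15.4],
    [[-19.2, -5, 48.9], 15.4],
    [[-19.2, -5, 48.9], 15.4],
    [[-19.2, -5, 48.9], 15.4],
  ],
)

```text
clock: 3.35
eef_pos: [0.5591, -0.192, 0.3006]
eef_rot: [[-0.002, 0.0, 1.0], [-1.0, -0.0, -0.002], [0.0, -1.0, 0.0]]
contact_force: [0.3, -0.5, 0.3]
finger_gap: 0.0855
```

Run:
```python
from h import *
s=ctrl.observe(); print(s['clock'],s['eef_pos'],s['eef_rot'],s['joint_positions'])
n='wrist'
d=cam(n,'w1.png'); np.savez('w1.npz',depth=d['depth'],view=d['view'],color=d['color'])
for q in ['home','lips','mouth','catch_nose','stand','eye']:
    for r in spotter.tip_of(q,n)[:2]: print(q,round(r['confidence'],2),w(d,r['at']),np.array(pix(d,w(d,r['at']))).astype(int))
```

```text
3.35 [ 0.5591 -0.192   0.3006] [[-0.0016  0.0003  1.    ]
 [-1.     -0.0002 -0.0016]
 [ 0.0002 -1.      0.0003]] [-0.3308  0.2624  0.2379  1.5459 -0.0001  2.8124]
home 0.81 [ 0.6221 -0.1923  0.0728] [275 121]
lips 0.61 [ 0.621  -0.1928  0.086 ] [276 122]
mouth 0.62 [ 0.5336 -0.1874  0.1251] [270 221]
catch_nose 0.81 [ 0.5873 -0.1719  0.1014] [254 159]
catch_nose 0.27 [ 0.6104 -0.453  -0.0012] [489 130]
stand 0.86 [ 0.5556 -0.1557  0.0002] [246 175]
eye 0.64 [ 0.5686 -0.0505  0.0834] [135 176]
```

View pics/w1.png

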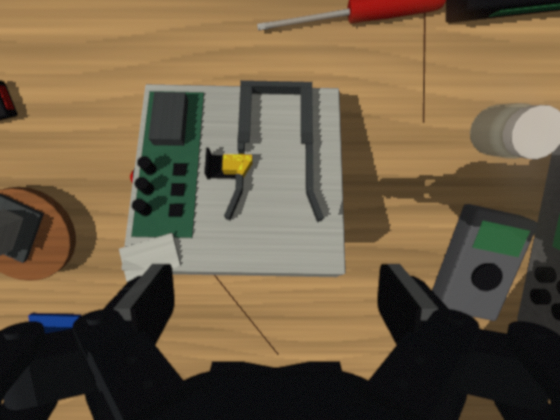

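```bash
cat > g.py <<'E'
from h import *
z=np.load('w1.npz'); d=dict(depth=z['depth'],view=z['view'],color=z['color'],vertical_fov=63.306586149571174)
d2=viewer.camera('wrist'); d['cx']=d2['cx'];d['cy']=d2['cy']
W=cloud(d); hsv=cv2.cvtColor(d['color'],cv2.COLOR_RGB2HSV)
m=(abs(W[...,0]-.57)<.11)&(abs(W[...,1]+.15)<.12)&(W[...,2]>.04)
g=m&(hsv[...,1]<40)&(hsv[...,2]>140)
P=W[g]
for t in (.006,.003,.002):
    c=np.median(P,0) if t==.006 else P[K].mean(0)
    Q=P if t==.006 else P[K]
    nn=np.linalg.svd(Q-Q.mean(0),full_matrices=False)[2][2]; nn*=np.sign(nn[2]); c=Q.mean(0)
    K=abs((P-c)@nn)<t
print('plane',c,nn,K.sum(),'tilt',np.degrees(np.arccos(nn[2])),'yaw',np.degrees(np.arctan2(nn[1],nn[0])))
H=(W-c)@nn
mm=m&(abs(H)<.02)
# lips: height histogram
lip=m&(hsv[...,2]<100)&(W[...,1]<-.155)&(W[...,1]>-.25)&(H>.004)
print('lip h',np.percentile(H[lip],[5,25,50,75,95]))
pix_=np.argwhere(lip)
up=-(np.array([0,0,1])-nn[2]*nn); up=np.array([0,0,1])-nn[2]*nn; up/=np.linalg.norm(up)
y=np.cross(nn,up)
print('up',up,'y',y)
o=np.array([.618,-.192,.0745]); o=o-((o-c)@nn)*nn
print('o',o)
A=np.stack([(W-o)@up,(W-o)@y,H],-1)
# rows: lip edges by up coordinate
for s in np.arange(-.05,.09,.01):
    k=lip&(abs(A[...,0]-s)<.005)
    v=np.sort(A[k][:,1])
    if len(v)<4: continue
    L=v[v<0];R=v[v>0]
    print(round(s,3),'L',L[[0,-1]] if len(L) else '', 'R',R[[0,-1]] if len(R) else '', 'h',np.median(A[k][:,2]))
yel=m&(hsv[...,1]>150)&(hsv[...,0]>20)&(hsv[...,0]<35)&(H>.004)
v=A[yel]; print('yellow',len(v),v.min(0),v.max(0)); 
# chassis side edges
for s in np.arange(-.07,.11,.02):
    k=mm&(abs(A[...,0]-s)<.006)&(abs(H)<.004)
    v=A[k][:,1]; print(round(s,3),np.percentile(v,[1,99]) if len(v) else '')
E
python3 g.py
```

```text
plane [ 0.5574 -0.175   0.1108] [ 0.5017 -0.0119  0.8649] 21498 tilt 30.12364274891955 yaw -1.3633998080875627
lip h [0.0136 0.2081 0.2258 0.2324 0.2419]
up [-0.8647  0.0206  0.5019] y [-0.0238 -0.9997  0.    ]
o [ 0.6184 -0.192   0.0752]
-0.04 L [-0.0347 -0.    ] R [0.0008 0.0344] h 0.013651872526173026
-0.03 L [-0.0355 -0.0001] R [0.0009 0.0344] h 0.013337013063627686
-0.02 L [-0.035  -0.0242] R [0.0244 0.0353] h 0.013514521543286532
-0.01 L [-0.0353 -0.0245] R [0.0244 0.0352] h 0.013556272850705594
0.0 L [-0.0351 -0.0241] R [0.0244 0.0352] h 0.013640129866498074
0.01 L [-0.0353 -0.0242] R [0.0244 0.035 ] h 0.013585600643308438
0.02 L [-0.035  -0.0242] R [0.0242 0.0348] h 0.014915857291902304
0.03 L [-0.0351 -0.0241] R [0.0243 0.0349] h 0.013026910869843976
0.04 L [-0.023  -0.0212] R [0.0293 0.0348] h 0.012767896049113553
0.05 L [-0.0284 -0.0231] R [0.0293 0.0347] h 0.012580871288133844
0.06 L [-0.035 -0.029] R [0.0293 0.0355] h 0.012864064316768887
0.07 L [-0.0353 -0.0295] R [0.0294 0.0361] h 0.012801835106579836
0.08 L [-0.0354 -0.0312] R [0.0314 0.0396] h 0.012632791238073256
0.09 L [-0.0352 -0.0348] R [0.0348 0.0431] h 0.012753794858770345
yellow 517 [ 0.0374 -0.1129  0.0043] [ 0.0576 -0.0218  0.0146]
-0.07 
-0.05 [-0.1076  0.0606]
-0.03 [-0.1332  0.0626]
-0.01 [-0.1327  0.0627]
0.01 [-0.1329  0.0632]
0.03 [-0.1325  0.0625]
0.05 [-0.1325  0.063 ]
0.07 [-0.1326  0.0632]
0.09 [-0.1323  0.0629]
```

Emit:
apply_moves(
  series=[
    [[-31.9, 5, -6.4], -150],
    [[-31.9, 5, -6.4], -150],
    [[-31.9, 5, -6.4], -150],
    [[-31.9, 5, -6.4], -150],
    [[-31.9, 5, -6.4], -150],
    [[-31.9, 5, -6.4], -150],
    [[-31.9, 5, -6.4], -150],
    [[-31.9, 5, -6.4], -150],
    [[-31.9, 5, -6.4], -150],
    [[-31.9, 5, -6.4], -150],
    [[-31.9, 5, -6.4], -150],
    [[-31.9, 5, -6.4], -150],
    [[-31.9, 5, -6.4], -150],
    [[-31.9, 5, -6.4], -150],
    [[-31.9, 5, -6.4], -150],
    [[-31.9, 5, -6.4], -150],
    [[-31.9, 5, -6.4], -150],
    [[-31.9, 5, -6.4], -150],
    [[-31.9, 5, -6.4], -150],
    [[-31.9, 5, -6.4], -150],
  ],
)

```text
clock: 5.75
eef_pos: [0.4959, 0.1279, 0.2503]
eef_rot: [[0.501, 0.0, -0.865], [0.865, -0.0, 0.501], [0.0, -1.0, -0.0]]
contact_force: [-0.8, -1.2, -0.4]
finger_gap: 0.0856
```

Run:
```python
from h import *
s=ctrl.observe(); print(s['clock'],s['eef_pos'],s['eef_rot'],s['joint_positions'])
n='wrist'
d=cam(n,'w2.png')
W=cloud(d)
m=(abs(W[...,0]-.496)<.05)&(abs(W[...,1]-.127)<.05)
for nm,lo,hi in (('top',.076,.084),('plate',.035,.041)):
    k=m&(W[...,2]>lo)&(W[...,2]<hi)
    k=cv2.morphologyEx(k.astype(np.uint8),cv2.MORPH_OPEN,np.ones((3,3)))>0
    P=W[k][:,:2].astype(np.float32); print(nm,len(P),np.median(W[k][:,2]),cv2.minAreaRect(P))
for q in ['module_mid','remote_mid']:
    for r in spotter.tip_of(q,n)[:3]: print(q,round(r['confidence'],2),w(d,r['at']),np.array(pix(d,w(d,r['at']))).astype(int))
```

```text
5.75 [0.4959 0.1279 0.2503] [[ 0.5014  0.     -0.8652]
 [ 0.8652 -0.      0.5014]
 [ 0.     -1.     -0.    ]] [ 0.2524  0.1013 -0.0673  1.4022 -0.      0.7777]
top 1366 0.08058788633993291 ((0.4984547197818756, 0.12668393552303314), (0.024048084393143654, 0.0462256520986557), 62.057159423828125)
plate 2137 0.03845009719082587 ((0.4982968270778656, 0.12666988372802734), (0.05597660690546036, 0.07003001868724823), 62.24388122558594)
module_mid 0.91 [0.4956 0.125  0.0581] [273 192]
module_mid 0.75 [0.3374 0.1171 0.0263] [181  46]
remote_mid 0.66 [0.6322 0.1952 0.0074] [385 254]
```

View pics/w2.png

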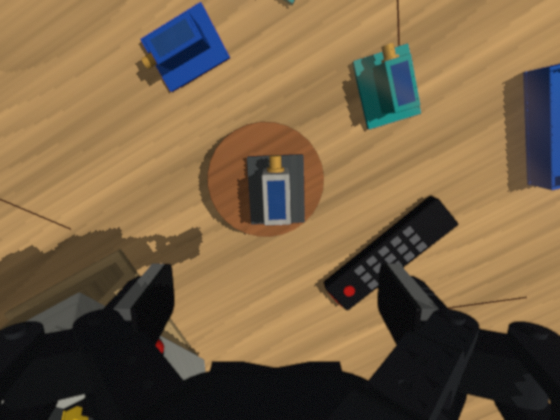

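Emit:
apply_moves(
  series=[
    [[0, 17.6, -0.3], -2.2],
    [[0, 17.6, -0.3], -2.2],
    [[0, 17.6, -0.3], -2.2],
    [[0, 17.6, -0.3], -2.2],
    [[0, 17.6, -0.3], -2.2],
    [[0, 17.6, -0.3], -2.2],
    [[0, 17.6, -0.3], -2.2],
  ],
  gripper=4.5,
)

```text
clock: 6.6
eef_pos: [0.5, 0.1268, 0.0765]
eef_rot: [[0.467, 0.003, -0.885], [0.885, 0.001, 0.467], [0.002, -1.0, -0.003]]
contact_force: [-0.1, -0.4, -0.1]
finger_gap: 0.045
```

Emit:
apply_moves(
  series=[
    [[0, 0, 0], 0],
    [[0, 0, 0], 0],
    [[0, 0, 0], 0],
    [[0, 0, 0], 0],
    [[0, 0, 0], 0],
    [[0, 0, 0], 0],
  ],
  gripper=1.5,
)

```text
clock: 7.2
eef_pos: [0.4998, 0.1267, 0.0764]
eef_rot: [[0.466, 0.004, -0.885], [0.885, 0.001, 0.466], [0.002, -1.0, -0.003]]
contact_force: [-0.1, 0.1, 6.7]
finger_gap: 0.0229
```

Emit:
apply_moves(
  series=[
    [[0, -17.4, 0], 0],
    [[0, -17.4, 0], 0],
    [[0, -17.4, 0], 0],
    [[0, -17.4, 0], 0],
    [[-26.5, -17.4, -17.6], -26.4],
    [[-26.5, -17.4, -17.6], -26.4],
    [[-26.5, -17.4, -17.6], -26.4],
    [[-26.5, -17.4, -17.6], -26.4],
    [[-26.5, -17.4, -17.6], -26.4],
    [[-26.5, -17.4, -17.6], -26.4],
    [[-26.5, -17.4, -17.6], -26.4],
    [[-26.5, -17.4, -17.6], -26.4],
    [[-26.5, -17.4, -17.6], -26.4],
    [[-26.5, -17.4, -17.6], -26.4],
    [[-26.5, -17.4, -17.6], -26.4],
    [[-26.5, -17.4, -17.6], -26.4],
  ],
)

```text
clock: 8.8
eef_pos: [0.5306, -0.189, 0.2486]
eef_rot: [[0.023, 0.0, -1.0], [1.0, -0.0, 0.023], [-0.0, -1.0, -0.0]]
contact_force: [-0.5, 0.8, -1.5]
finger_gap: 0.0232
```

```bash
cat > loc.py <<'E'
from h import *
import sys
o=np.array([.6184,-.192,.0752]);up=np.array([-.8647,.0206,.5019]);y=np.array([-.0238,-.9997,0]);n=np.array([.5017,-.0119,.8649])
def loc(P): return np.stack([(P-o)@up,(P-o)@y,(P-o)@n],-1)
def state():
    s=ctrl.observe(); R=s['eef_rot']
    print('t',s['clock'],'tcp',s['eef_pos'],'loc',loc(s['eef_pos'])*1e3,'yaw',np.degrees(np.arctan2(R[1,0],R[0,0])),'F',s['contact_force'],'gap',s['finger_gap']); return s
E
python3 - <<'E'
from loc import *
s=state()
for nme in ['side','wrist']:
    d=cam(nme,nme+'3.png')
    for r in spotter.tip_of('module_mid',nme)[:3]: p=w(d,r['at']); print(round(r['confidence'],2),p,loc(p)*1e3)
    W=cloud(d)
    c=s['eef_pos']
    m=np.linalg.norm(W-c,axis=-1)<.06
    np.savez(nme+'3.npz',W=W,color=d['color'])
a=cv2.imread('pics/side3.png'); cv2.imwrite('pics/s3z.png',np.hstack([cv2.resize(a[60:210,220:370],(400,400)),cv2.resize(cv2.imread('pics/wrist3.png'),(400,400))]))
E
```

```text
t 8.8 tcp [ 0.5306 -0.189   0.2486] loc [162.991   -0.9008 105.9113] yaw 88.70508250248633 F [-0.4797  0.7828 -1.5321] gap 0.02321288739941166
0.96 [0.4708 0.2742 0.0246] [ 111.8976 -462.5285 -123.3435]
0.95 [0.3354 0.121  0.0236] [ 225.2601 -306.2088 -190.2979]
0.72 [0.3072 0.2429 0.0233] [ 251.9851 -427.3919 -206.1591]
0.81 [ 0.5298 -0.1919  0.2265] [152.597    2.033   86.3874]
```

View pics/s3z.png

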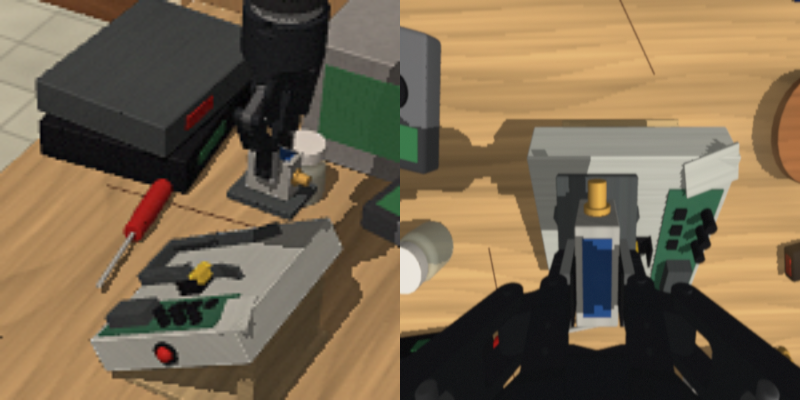

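Run:
```python
from loc import *
z=np.load('wrist3.npz');W=z['W']
c=np.array([.5306,-.189])
m=(abs(W[...,0]-c[0])<.05)&(abs(W[...,1]-c[1])<.04)
zz=W[...,2][m]; h,e=np.histogram(zz,np.arange(.15,.3,.003)); print([(round(a,3),b) for a,b in zip(e,h) if b>30])
for lo,hi in ((.205,.217),(.248,.26)):
    k=m&(W[...,2]>lo)&(W[...,2]<hi); k=cv2.morphologyEx(k.astype(np.uint8),cv2.MORPH_OPEN,np.ones((3,3)))>0
    P=W[k]; A=np.c_[P[:,:2]-c,np.ones(len(P))]; print(len(P),np.median(P[:,2]),np.linalg.lstsq(A,P[:,2],rcond=None)[0],P.min(0),P.max(0),cv2.minAreaRect(P[:,:2].astype(np.float32)))
```

```text
[(np.float64(0.201), np.int64(62)), (np.float64(0.204), np.int64(128)), (np.float64(0.207), np.int64(1007)), (np.float64(0.21), np.int64(3844)), (np.float64(0.213), np.int64(37)), (np.float64(0.216), np.int64(35)), (np.float64(0.225), np.int64(33)), (np.float64(0.228), np.int64(67)), (np.float64(0.231), np.int64(132)), (np.float64(0.234), np.int64(458)), (np.float64(0.237), np.int64(767)), (np.float64(0.24), np.int64(379)), (np.float64(0.243), np.int64(315)), (np.float64(0.246), np.int64(338)), (np.float64(0.249), np.int64(1187)), (np.float64(0.252), np.int64(5717)), (np.float64(0.255), np.int64(321)), (np.float64(0.258), np.int64(283)), (np.float64(0.261), np.int64(241)), (np.float64(0.264), np.int64(389)), (np.float64(0.267), np.int64(672)), (np.float64(0.27), np.int64(336)), (np.float64(0.273), np.int64(742)), (np.float64(0.276), np.int64(896)), (np.float64(0.279), np.int64(1003)), (np.float64(0.282), np.int64(1792)), (np.float64(0.285), np.int64(3716)), (np.float64(0.288), np.int64(1035)), (np.float64(0.291), np.int64(996)), (np.float64(0.294), np.int64(1186))]
4972 0.21055492915501262 [ 0.0113 -0.0018  0.2107] [ 0.4937 -0.2173  0.2052] [ 0.5356 -0.1607  0.217 ] ((0.5145773887634277, -0.18895727396011353), (0.05613076314330101, 0.04092103987932205), 88.82489776611328)
7476 0.2526816556931974 [0.0025 0.0014 0.2528] [ 0.5058 -0.2142  0.248 ] [ 0.5526 -0.164   0.26  ] ((0.5281561017036438, -0.19136053323745728), (0.04530191048979759, 0.05122329667210579), 62.77155303955078)
```

Emit:
apply_moves(
  series=[
    [[-0.1, 3, -0.15], 0],
    [[-0.1, 5.0, -0.15], 0],
    [[-0.1, 5.0, -0.15], 0],
    [[-0.1, 5.0, -0.15], 0],
    [[-0.1, 5.0, -0.15], 0],
  ],
)

```text
clock: 9.5
eef_pos: [0.5326, -0.1914, 0.1997]
eef_rot: [[0.024, 0.002, -1.0], [1.0, -0.001, 0.024], [-0.001, -1.0, -0.002]]
contact_force: [-0.1, 0.9, -0.9]
finger_gap: 0.0229
```

Emit:
apply_moves(
  series=[
    [[0, 0.2, 0], 0],
    [[0, 0.4, 0], 0],
    [[0, 0.6, 0], 0],
    [[0, 0.7, 0], 0],
  ],
)

```text
clock: 9.9
eef_pos: [0.5323, -0.1913, 0.1916]
eef_rot: [[0.024, 0.001, -1.0], [1.0, -0.0, 0.024], [-0.0, -1.0, -0.001]]
contact_force: [-0.3, 0.9, 4.0]
finger_gap: 0.0228
```

```bash
python3 -c "
from loc import *
state()"
```

```text
t 9.9 tcp [ 0.5323 -0.1913  0.1916] loc [132.8919   1.3232  57.4733] yaw 88.59916275811615 F [-0.3436  0.9119  3.9735] gap 0.022800197967662337
```

Emit:
apply_moves(
  series=[
    [[0.05, 0.2, -0.25], 0],
    [[0.1, 0.5, -0.55], 0],
    [[0.13, 0.8, -0.85], 0],
    [[0.13, 0.8, -0.85], 0],
  ],
)

```text
clock: 10.3
eef_pos: [0.5427, -0.1906, 0.1855]
eef_rot: [[0.024, 0.005, -1.0], [1.0, -0.002, 0.024], [-0.002, -1.0, -0.006]]
contact_force: [2.4, 0.6, 9.9]
finger_gap: 0.023
```

```bash
python3 -c "
from loc import *
state(); cam('side','s4.png'); cam('wrist','w4.png')
a=cv2.imread('pics/s4.png'); cv2.imwrite('pics/s4z.png',np.hstack([cv2.resize(a[90:190,240:340],(400,400)),cv2.resize(cv2.imread('pics/w4.png'),(400,400))]))
"
```

```text
t 10.3 tcp [ 0.5427 -0.1906  0.1855] loc [120.7887   0.3634  57.3989] yaw 88.6166896568183 F [2.4482 0.5733 9.8737] gap 0.023008989276818742
```

View pics/s4z.png

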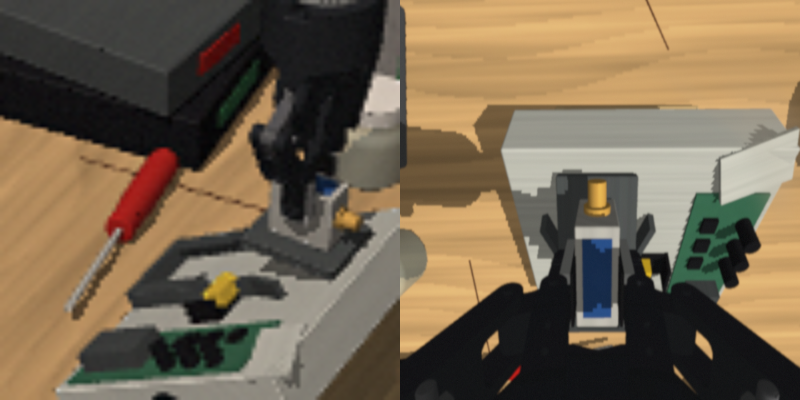

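Emit:
apply_moves(
  series=[
    [[0.03, -0.9, 0.4], 0],
    [[0.03, -0.95, 1.1], 0],
    [[0.03, -0.75, 1.2], 0],
    [[0.03, -0.7, 1.2], 0],
  ],
)

```text
clock: 10.8
eef_pos: [0.529, -0.1896, 0.1926]
eef_rot: [[0.025, 0.004, -1.0], [1.0, -0.001, 0.025], [-0.001, -1.0, -0.004]]
contact_force: [0.2, 1.4, 15.9]
finger_gap: 0.0226
```

Emit:
apply_moves(
  series=[
    [[0, 0, 0], 0],
    [[0, 0, 0], 0],
    [[0, 0, 0], 0],
  ],
  gripper=2.7,
)

```text
clock: 11.1
eef_pos: [0.528, -0.1894, 0.1896]
eef_rot: [[0.025, -0.001, -1.0], [1.0, 0.0, 0.025], [0.0, -1.0, 0.001]]
contact_force: [-0.3, 0.7, 0.8]
finger_gap: 0.0269
```

```bash
python3 -c "
from loc import *
state(); cam('side','s5.png'); cam('wrist','w5.png')
a=cv2.imread('pics/s5.png'); cv2.imwrite('pics/s5z.png',np.hstack([cv2.resize(a[90:190,240:340],(400,400)),cv2.resize(cv2.imread('pics/w5.png'),(400,400))]))
"
```

```text
t 11.1 tcp [ 0.528  -0.1894  0.1896] loc [135.6596  -0.4316  53.5891] yaw 88.59326502160349 F [-0.3441  0.7494  0.7608] gap 0.026874120913131357
```

View pics/s5z.png

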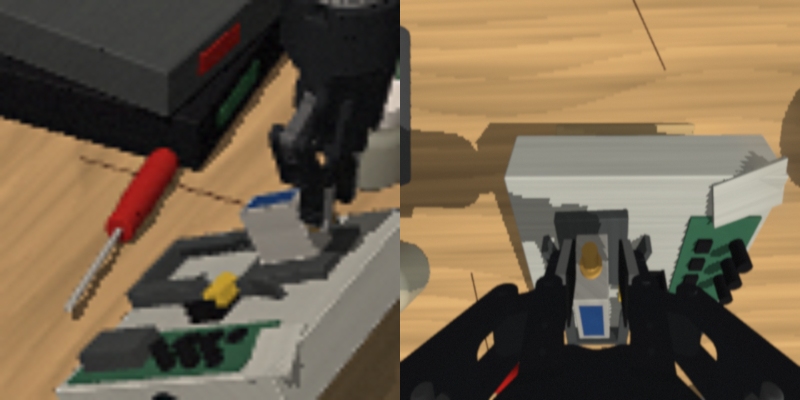

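```bash
cat > mod.py <<'E'
from loc import *
def mod(v=True):
    d=cam('wrist','wm.png'); W=cloud(d); A=loc(W)*1e3
    m=(abs(A[...,1])<40)&(A[...,0]>-60)&(A[...,0]<170)
    for nm,lo,hi,wd in (('plate',6,10.5,30),('cantop',46,54,13)):
        k=m&(A[...,2]>lo)&(A[...,2]<hi)&(abs(A[...,1])<wd)
        k=cv2.morphologyEx(k.astype(np.uint8),cv2.MORPH_OPEN,np.ones((3,3)))>0
        P=A[k]; 
        if len(P)>20: print(nm,len(P),'s',np.percentile(P[:,0],[.5,99.5]),'y',np.percentile(P[:,1],[.5,99.5]),'h',np.percentile(P[:,2],[10,50,90]),cv2.minAreaRect(P[:,:2].astype(np.float32)))
    hsv=cv2.cvtColor(d['color'],cv2.COLOR_RGB2HSV)
    yel=(hsv[...,1]>150)&(hsv[...,0]>20)&(hsv[...,0]<35)&(A[...,2]>9)&(A[...,2]<16)&m&(A[...,0]<65)&(A[...,0]>30)
    if yel.sum()>5: print('yellow',yel.sum(),np.percentile(A[yel],[1,99],axis=0))
    d=cam('side','sm.png'); r=spotter.tip_of('module_mid','side')
    for q in r: 
        p=loc(w(d,q['at']))*1e3
        if abs(p[1])<40: print('spot side',q['confidence'],p)
    a=cv2.imread('pics/sm.png'); return np.hstack([cv2.resize(a[90:190,240:340],(400,400)),cv2.resize(cv2.imread('pics/wm.png'),(400,400))])
E
python3 -c "
from mod import *
state(); mod()"
```

```text
t 11.2 tcp [ 0.5282 -0.1895  0.1897] loc [135.5168  -0.4023  53.752 ] yaw 88.59466606382543 F [ 0.0019 -0.6312 -0.4087] gap 0.027189717362518448
plate 2971 s [-35.8325 122.0678] y [-24.0075  29.6493] h [7.5225 8.3491 8.9859] ((43.00161361694336, 2.6378097534179688), (159.93199157714844, 54.43377685546875), 0.13183456659317017)
cantop 2049 s [ 63.7281 109.9628] y [-9.3308 12.8916] h [48.6295 50.4318 50.9057] ((86.57452392578125, 2.331859588623047), (47.39921188354492, 23.031160354614258), 2.7890303134918213)
yellow 12 [[ 37.0733 -22.9369  10.0297]
 [ 43.5701 -21.8152  13.4207]]
spot side 0.7 [83.7165  2.4523 24.5788]
```

```bash
python3 -c "
from mod import *
z=np.load('w1.npz'); d=viewer.camera('wrist'); d.update(depth=z['depth'],view=z['view'])
A=loc(cloud(d))*1e3
k=(A[...,0]>25)&(A[...,0]<70)&(A[...,1]<-20)&(A[...,1]>-60)&(A[...,2]>3)
P=A[k]
for y0 in range(-60,-20,5):
    q=P[(P[:,1]>=y0)&(P[:,1]<y0+5)]; print(y0,len(q),np.percentile(q,[2,98],axis=0).round(1).tolist() if len(q)>5 else '')
cv2.imwrite('pics/s6z.png',mod())
"
```

```text
-60 4 
-55 2 
-50 68 [[37.9, -48.1, 3.4], [53.5, -45.0, 13.9]]
-45 108 [[37.6, -44.7, 3.2], [54.9, -40.2, 14.3]]
-40 126 [[26.1, -39.9, 3.9], [66.6, -35.1, 14.3]]
-35 249 [[25.4, -34.9, 6.3], [69.0, -30.1, 15.5]]
-30 158 [[25.4, -29.9, 3.3], [68.8, -25.2, 15.7]]
-25 57 [[27.3, -24.8, 3.4], [48.5, -21.2, 14.5]]
plate 3011 s [-36.1466 122.1825] y [-23.9134  29.7332] h [7.5253 8.3416 9.0012] ((42.827877044677734, 2.6022605895996094), (159.89857482910156, 54.434349060058594), 0.13946369290351868)
cantop 2042 s [ 64.18   109.9156] y [-9.4284 12.8777] h [48.6366 50.4506 50.8971] ((87.28204345703125, 2.0163326263427734), (48.12434005737305, 23.04124641418457), 1.9771952629089355)
yellow 10 [[ 38.1784 -22.8123   9.5575]
 [ 43.6389 -21.8202  13.1472]]
```

View pics/s6z.png

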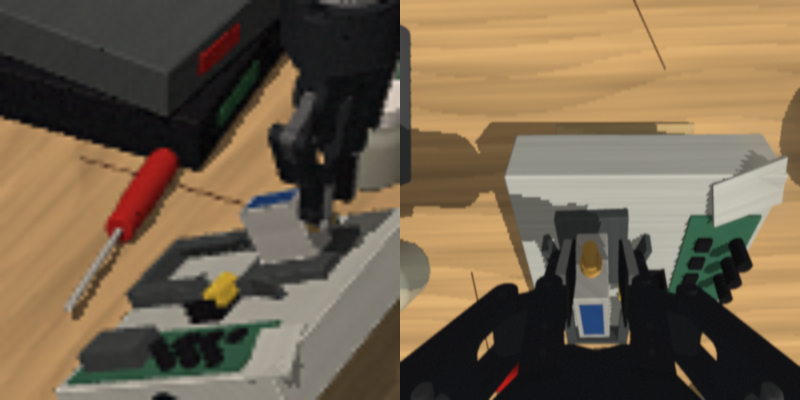

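Emit:
apply_moves(
  series=[
    [[-0.2, 0.0, 0.0], 0],
    [[-0.2, 0.0, 0.0], 0],
    [[-0.2, 1.6, -1.6], 0],
    [[-0.2, 3.2, -3.2], 0],
    [[-0.2, 3.2, -3.2], 0],
    [[-0.2, 3.2, -3.2], 0],
  ],
  gripper=3.8,
)

```text
clock: 12.15
eef_pos: [0.5601, -0.1922, 0.158]
eef_rot: [[0.024, -0.001, -1.0], [1.0, 0.0, 0.024], [0.0, -1.0, 0.001]]
contact_force: [0.7, -0.6, -0.2]
finger_gap: 0.0379
```

```bash
python3 -c "
from mod import *
state();cv2.imwrite('pics/s7z.png',mod())
"
```

```text
t 12.15 tcp [ 0.5601 -0.1922  0.158 ] loc [91.9468  1.5636 42.3778] yaw 88.61149599513718 F [ 0.7317 -0.596  -0.2466] gap 0.03786578377418134
plate 6991 s [-36.4621 121.9442] y [-24.9709  29.7198] h [7.5509 8.3561 9.0669] ((42.09775924682617, 0.7706069946289062), (159.78195190429688, 55.90090560913086), 1.7920634746551514)
cantop 3699 s [ 63.9202 109.829 ] y [-9.5406 12.8799] h [48.8602 50.4561 50.947 ] ((87.05377197265625, 1.6373176574707031), (47.8962516784668, 23.077716827392578), 0.6918827295303345)
yellow 22 [[ 37.7954 -22.416    9.4853]
 [ 44.1661 -21.4002  13.6378]]
spot side 0.58 [87.5953  5.0546 25.1107]
```

View pics/s7z.png

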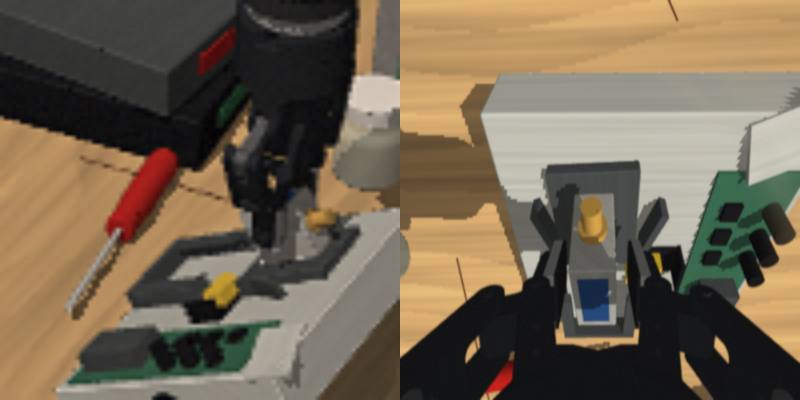

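Emit:
apply_moves(
  series=[
    [[0, 0, 0], 0],
    [[0, 0, 0], 0],
    [[0, 0, 0], 0],
    [[0, 0, 0], 0],
    [[0, 0, 0], 0],
  ],
  gripper=1.5,
)

```text
clock: 12.8
eef_pos: [0.5607, -0.1923, 0.1592]
eef_rot: [[0.024, 0.001, -1.0], [1.0, -0.0, 0.024], [-0.0, -1.0, -0.001]]
contact_force: [-0.1, 0.1, 6.2]
finger_gap: 0.023
```

Emit:
apply_moves(
  series=[
    [[0, 0.2, -0.35], 0],
    [[0, 0.4, -0.69], 0],
    [[0, 0.6, -1.04], 0],
    [[0, 0.8, -1.38], 0],
    [[0, 0.8, -1.38], 0],
  ],
)

```text
clock: 13.3
eef_pos: [0.5749, -0.1925, 0.151]
eef_rot: [[0.025, 0.002, -1.0], [1.0, 0.0, 0.025], [0.0, -1.0, -0.002]]
contact_force: [0.3, 0.4, 4.7]
finger_gap: 0.0229
```

```bash
python3 -c "
from mod import *
s=state();print(s['contact_force']@up,s['contact_force']@y,s['contact_force']@n);cv2.imwrite('pics/s8z.png',mod())
"
```

```text
t 13.3 tcp [ 0.5749 -0.1925  0.151 ] loc [75.671   1.5665 43.7633] yaw 88.59120839924157 F [0.3394 0.3633 4.6506] gap 0.02285710164671431
2.0480745511156484 -0.3712350420756439 4.1882397603086075
plate 6433 s [ 46.8317 104.6425] y [-26.4535  29.4667] h [7.2851 7.9704 8.5902] ((34.479488372802734, -0.5029277801513672), (141.4956817626953, 59.6375732421875), 1.0677086114883423)
cantop 3958 s [47.3734 93.8235] y [-12.4083  12.9028] h [48.6813 50.0917 50.6043] ((70.87067413330078, 0.05207538604736328), (25.914371490478516, 49.45606231689453), 89.91519165039062)
yellow 408 [[ 38.0602 -39.7985   9.121 ]
 [ 57.3849 -29.687   13.7065]]
spot side 0.75 [70.545   1.0166 26.3742]
```

View pics/s8z.png

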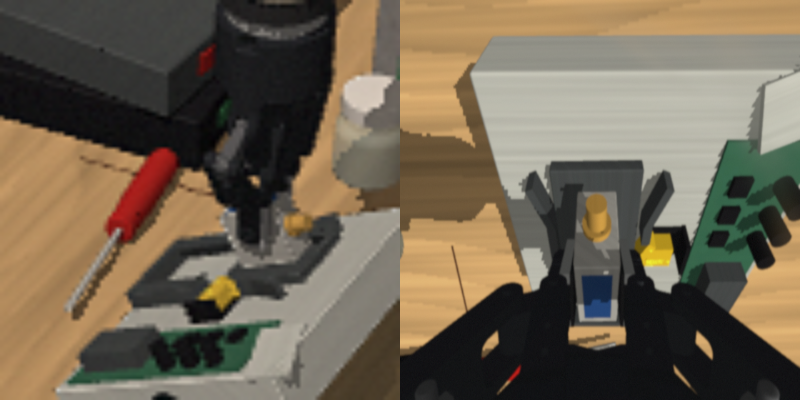

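Emit:
apply_moves(
  series=[
    [[0.03, 0.24, -0.43], 0],
    [[0.06, 0.49, -0.87], 0],
    [[0.06, 0.74, -1.3], 0],
    [[0.06, 0.99, -1.73], 0],
    [[0.06, 1.24, -2.16], 0],
    [[0.06, 1.49, -2.6], 0],
    [[0.06, 1.74, -3.03], 0],
    [[0.06, 1.74, -3.03], 0],
  ],
)

```text
clock: 14.25
eef_pos: [0.6055, -0.1929, 0.1334]
eef_rot: [[0.025, 0.002, -1.0], [1.0, -0.0, 0.025], [-0.0, -1.0, -0.002]]
contact_force: [1.6, 0.3, 3.6]
finger_gap: 0.0231
```

```bash
python3 -c "
from mod import *
s=state();print(s['contact_force']@up,s['contact_force']@y,s['contact_force']@n);cv2.imwrite('pics/s9z.png',mod())
"
```

```text
t 14.25 tcp [ 0.6055 -0.1929  0.1334] loc [40.3506  1.1912 43.8444] yaw 88.59239853468229 F [1.5836 0.335  3.621 ] gap 0.023096763092160962
0.45497883632359415 -0.37262040076702396 3.922339537742687
plate 6557 s [16.461  69.5956] y [-29.7096  29.435 ] h [7.3553 8.0447 8.7114] ((41.28913879394531, -0.3048229217529297), (61.17195129394531, 59.787940979003906), 0.4761951267719269)
cantop 4030 s [11.9861 58.5365] y [-12.3824  12.6981] h [48.6976 50.1641 50.7347] ((35.18899917602539, -0.0832509994506836), (25.798818588256836, 49.3231201171875), 89.9718017578125)
yellow 833 [[ 37.37   -39.872    9.3015]
 [ 56.9958 -26.718   13.8909]]
spot side 0.87 [33.5487  0.094  23.8528]
spot side 0.31 [ 18.6977 -33.422  -96.7204]
```

View pics/s9z.png

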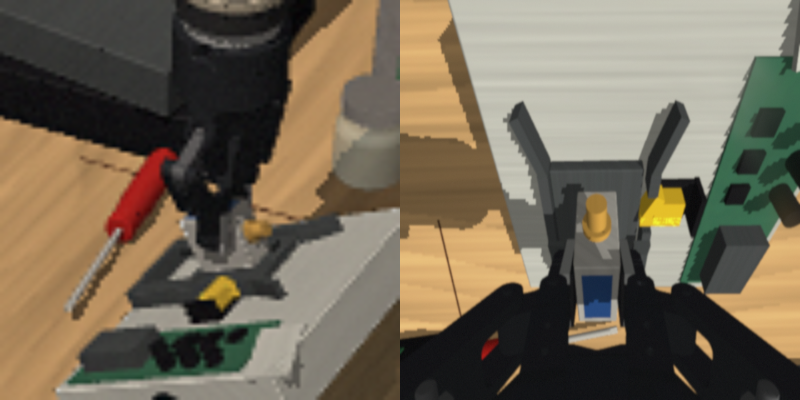

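Emit:
apply_moves(
  series=[
    [[0, 0.25, -0.43], 0],
    [[0, 0.5, -0.87], 0],
    [[0, 0.75, -1.3], 0],
    [[0, 1.0, -1.73], 0],
    [[0, 1.25, -2.16], 0],
    [[0, 1.5, -2.6], 0],
    [[0, 1.65, -2.86], 0],
    [[0, 1.75, -3.03], 0],
    [[0, 1.75, -3.03], 0],
  ],
)

```text
clock: 15.3
eef_pos: [0.6351, -0.1934, 0.1163]
eef_rot: [[0.024, 0.001, -1.0], [1.0, -0.0, 0.024], [-0.0, -1.0, -0.001]]
contact_force: [0.4, 0.8, 8.5]
finger_gap: 0.0227
```

```bash
python3 -c "
from mod import *
s=state();print(s['contact_force']@up,s['contact_force']@y,s['contact_force']@n);cv2.imwrite('pics/s10z.png',mod())
"
```

```text
t 15.3 tcp [ 0.6351 -0.1934  0.1163] loc [ 6.1931  1.024  43.9215] yaw 88.60455569728741 F [0.3609 0.802  8.5002] gap 0.02266862760765289
3.970652578070816 -0.8103590991966022 7.523316887056567
plate 6134 s [-17.3375  69.3645] y [-29.756   29.5004] h [7.3669 8.1159 8.8402] ((24.017271041870117, -0.26986122131347656), (94.175048828125, 59.7308235168457), 0.2219759076833725)
cantop 4067 s [-22.0728  24.3009] y [-12.2736  12.5998] h [48.6941 50.2349 50.7895] ((0.832489013671875, 0.21414470672607422), (25.91657257080078, 48.83597183227539), 89.47090911865234)
yellow 1838 [[ 37.2355 -39.8393   9.1961]
 [ 56.5787 -21.6642  14.1961]]
spot side 0.81 [ 2.5775  0.8522 23.4865]
```

View pics/s10z.png

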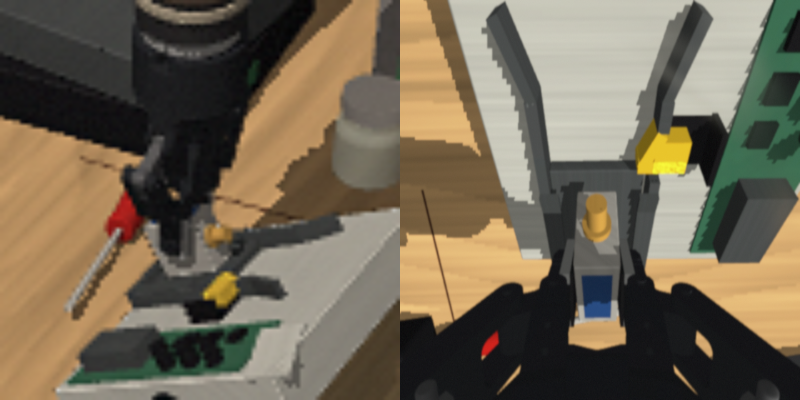

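Emit:
apply_moves(
  series=[
    [[0, 0, 0], 0],
    [[0, 0, 0], 0],
    [[0, 0, 0], 0],
    [[0, 0, 0], 0],
  ],
  gripper=3.8,
)

```text
clock: 15.85
eef_pos: [0.6345, -0.1935, 0.1148]
eef_rot: [[0.024, -0.001, -1.0], [1.0, 0.0, 0.024], [0.0, -1.0, 0.001]]
contact_force: [0.8, -0.5, 0.1]
finger_gap: 0.0379
```

```bash
python3 -c "
from mod import *
s=state();mod()
"
```

```text
t 15.85 tcp [ 0.6345 -0.1935  0.1148] loc [ 5.862   1.1236 42.3388] yaw 88.59987343790351 F [ 0.7744 -0.5036  0.1367] gap 0.0378546206777792
plate 6700 s [-35.554   69.5917] y [-29.824   29.4683] h [7.401  8.1378 8.8557] ((17.293079376220703, -0.09085273742675781), (108.33507537841797, 59.800899505615234), 0.019291047006845474)
cantop 3973 s [-22.3988  23.4531] y [-10.7161  12.7585] h [48.7276 50.2163 50.7275] ((0.37023162841796875, 0.9839878082275391), (47.87126541137695, 24.035123825073242), 0.16480374336242676)
yellow 1858 [[ 37.1244 -39.8249   9.2988]
 [ 56.2996 -21.6594  14.0545]]
spot side 0.75 [ 0.0229  0.7982 25.1206]
```

Emit:
apply_moves(
  series=[
    [[0, -4, 0], 0],
    [[0, -9, 0], 0],
    [[0, -14, 0], 0],
    [[5, -18, 0.5], 8],
    [[39.3, -18, 1.4], 77],
    [[39.3, -18, 1.4], 77],
    [[39.3, -18, 1.4], 77],
    [[39.3, -18, 1.4], 77],
    [[39.3, -18, 1.4], 77],
    [[39.3, -18, 1.4], 77],
    [[39.3, -18, 1.4], 77],
    [[39.3, -18, 1.4], 77],
    [[39.3, -18, 1.4], 77],
    [[39.3, -18, 1.4], 77],
    [[39.3, -18, 1.4], 77],
    [[39.3, -18, 1.4], 77],
    [[39.3, -18, 1.4], 77],
  ],
  gripper=6.5,
)

```text
clock: 17.7
eef_pos: [0.6306, 0.199, 0.2956]
eef_rot: [[0.98, 0.0, -0.201], [0.201, 0.0, 0.98], [0.0, -1.0, 0.0]]
contact_force: [-0.3, 0.7, 0.0]
finger_gap: 0.0651
```

Run:
```python
from loc import *
s=state(); print(s['joint_positions'])
d=cam('wrist','w11.png'); W=cloud(d)
m=(abs(W[...,0]-.63)<.11)&(abs(W[...,1]-.2)<.12)&(W[...,2]>.012)&(W[...,2]<.028)
m=cv2.morphologyEx(m.astype(np.uint8),cv2.MORPH_OPEN,np.ones((5,5)))
nl,lab,st,_=cv2.connectedComponentsWithStats(m); k=lab==1+np.argmax(st[1:,4])
print(k.sum(),np.median(W[k][:,2]),cv2.minAreaRect(W[k][:,:2].astype(np.float32)))
print([ (q['confidence'],w(d,q['at'])) for q in spotter.tip_of('remote_mid','wrist')])
d=cam('side');print([ (q['confidence'],w(d,q['at'])) for q in spotter.tip_of('eye','side')])
hsv=cv2.cvtColor(d['color'],cv2.COLOR_RGB2HSV);W=cloud(d)
k=(hsv[...,1]>150)&((hsv[...,0]<8)|(hsv[...,0]>172))&(abs(W[...,0]-.57)<.03)&(abs(W[...,1]+.05)<.04)
print('eye red',k.sum(),W[k].mean(0),W[k].min(0),W[k].max(0)); E=W[k].mean(0)
print('side panel normal (out)=-y',-y)
cv2.imwrite('pics/s11.png',d['color'][:,:,::-1])
```

```text
t 17.7 tcp [0.6306 0.199  0.2956] loc [ 108.0937 -391.1797  192.0673] yaw 11.568032070114402 F [-0.2557  0.7136  0.0043] gap 0.06512686449093726
[ 0.3057  0.4099  0.4313  1.592  -0.      1.6746]
4712 0.020662994417705 ((0.6318699717521667, 0.1958121806383133), (0.04182840511202812, 0.1609726846218109), 12.42101001739502)
[(0.64, array([0.6333, 0.1959, 0.0092]))]
[(0.91, array([ 0.57  , -0.0497,  0.0815])), (0.73, array([0.4818, 0.1257, 0.0002]))]
eye red 33 [ 0.5659 -0.0498  0.0862] [ 0.5593 -0.0551  0.0772] [ 0.5768 -0.045   0.0961]
side panel normal (out)=-y [ 0.0238  0.9997 -0.    ]
```

View pics/w11.png

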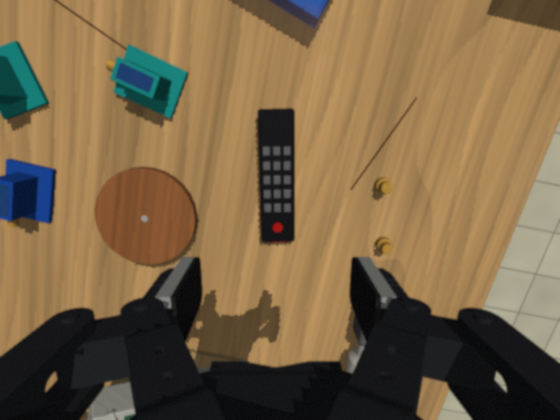

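View pics/s11.png

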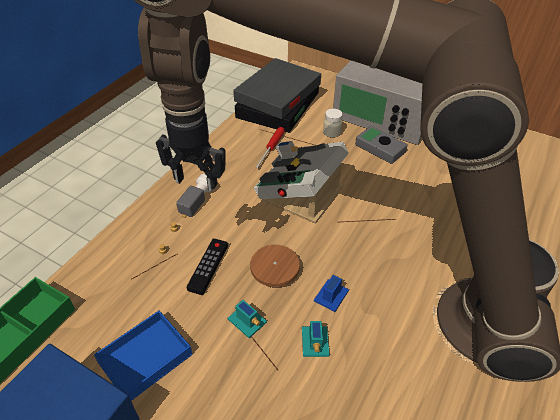

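Emit:
apply_moves(
  series=[
    [[0.06, 27.1, -0.34], -0.85],
    [[0.06, 27.1, -0.34], -0.85],
    [[0.06, 27.1, -0.34], -0.85],
    [[0.06, 27.1, -0.34], -0.85],
    [[0.06, 26, -0.34], -0.85],
    [[0.06, 27.1, -0.34], -0.85],
    [[0.06, 27.1, -0.34], -0.85],
    [[0.06, 27.1, -0.34], -0.85],
  ],
)

```text
clock: 18.7
eef_pos: [0.6321, 0.1965, 0.0251]
eef_rot: [[0.977, 0.0, -0.216], [0.216, 0.0, 0.977], [0.0, -1.0, 0.0]]
contact_force: [0.2, -0.1, 0.9]
finger_gap: 0.0652
```

Emit:
apply_moves(
  series=[
    [[0, 0, 0], 0],
    [[0, 0, 0], 0],
    [[0, 0, 0], 0],
    [[0, 0, 0], 0],
    [[0, 0, 0], 0],
    [[0, 0, 0], 0],
  ],
  gripper=3.4,
)

```text
clock: 19.3
eef_pos: [0.6336, 0.197, 0.0274]
eef_rot: [[0.976, 0.005, -0.216], [0.216, 0.001, 0.976], [0.005, -1.0, 0.0]]
contact_force: [0.1, -0.0, 7.8]
finger_gap: 0.0405
```

Emit:
apply_moves(
  series=[
    [[0, -3, 0], 0],
    [[0, -7.3, 0], 0],
    [[-3, -7.3, -2], 6],
    [[-7.4, -7.3, -5.1], 13.9],
    [[-7.4, -7.3, -5.1], 13.9],
    [[-7.4, -7.3, -5.1], 13.9],
    [[-7.4, -7.3, -5.1], 13.9],
  ],
)

```text
clock: 20.0
eef_pos: [0.5716, 0.1312, 0.0984]
eef_rot: [[1.0, 0.002, 0.025], [-0.025, 0.001, 1.0], [0.002, -1.0, 0.001]]
contact_force: [-0.1, 0.2, -0.7]
finger_gap: 0.0403
```

```bash
cat > rem.py <<'E'
from loc import *
def rem():
    s=state()
    d=cam('wrist','wr.png'); W=cloud(d); hsv=cv2.cvtColor(d['color'],cv2.COLOR_RGB2HSV)
    print([ (q['confidence'],w(d,q['at'])) for q in spotter.tip_of('remote_mid','wrist')])
    c=s['eef_pos']
    m=(abs(W[...,0]-c[0])<.06)&(abs(W[...,1]-c[1])<.11)&(W[...,2]>c[2]-.02)&(W[...,2]<c[2]+.005)
    P=W[m]; q=P-P.mean(0)
    A=np.c_[q[:,:2],np.ones(len(q))]; print(len(P),'top fit',np.linalg.lstsq(A,P[:,2],rcond=None)[0],P.min(0),P.max(0),cv2.minAreaRect(P[:,:2].astype(np.float32)))
    d=cam('side','sr.png')
    print('side',[ (q['confidence'],w(d,q['at'])) for q in spotter.tip_of('remote_mid','side')])
    a=cv2.imread('pics/sr.png'); cv2.imwrite('pics/rz%d.png'%(s['clock']*100),np.hstack([cv2.resize(a[100:300,160:360],(400,400)),cv2.resize(cv2.imread('pics/wr.png'),(400,400))]))
if __name__=='__main__': rem()
E
python3 rem.py; ls -t pics|head -3
```

```text
t 20.0 tcp [0.5716 0.1312 0.0984] loc [  58.7815 -321.9417   -7.2978] yaw -1.4149364424557913 F [-0.0887  0.1775 -0.7431] gap 0.04028295666301105
[(0.67, array([0.5721, 0.1304, 0.0782]))]
30132 top fit [-0.0024 -0.0107  0.0919] [0.5375 0.0885 0.0858] [0.6051 0.212  0.1034] ((0.5716191530227661, 0.15003357827663422), (0.1230640709400177, 0.06764984130859375), 88.50509643554688)
side [(0.64, array([0.5717, 0.1344, 0.08  ]))]
rz2000.png
sr.png
wr.png
```

Emit:
apply_moves(
  series=[
    [[0, 0, 0], 0],
    [[0, 0, 0], 0],
    [[0, 0, 0], 0],
    [[0, 0, 0], 0],
    [[0, 0, 0], 0],
    [[0, 0, 0], 0],
    [[0, 0, 0], 0],
    [[0, 0, 0], 0],
    [[0, 0, 0], 0],
    [[0, 0, 0], 0],
    [[0, 0, 0], 0],
    [[0, 0, 0], 0],
    [[0, 0, 0], 0],
    [[0, 0, 0], 0],
  ],
)

```text
clock: 21.6
eef_pos: [0.5705, 0.1308, 0.0974]
eef_rot: [[1.0, 0.0, 0.025], [-0.025, 0.0, 1.0], [0.0, -1.0, 0.0]]
contact_force: [-0.1, 0.7, -2.3]
finger_gap: 0.0402
```

```bash
python3 rem.py; ls -t pics|head -3
```

```text
t 21.6 tcp [0.5705 0.1308 0.0974] loc [  59.1765 -321.5308   -8.6416] yaw -1.447652880094874 F [-0.0621  0.7235 -2.29  ] gap 0.04021136539546055
[(0.77, array([0.572 , 0.1295, 0.0773]))]
30127 top fit [-0.0043 -0.0117  0.0909] [0.5364 0.0883 0.0843] [0.604  0.2115 0.1024] ((0.5705238580703735, 0.14977216720581055), (0.12290161103010178, 0.0676477923989296), 88.6397933959961)
side [(0.93, array([0.5725, 0.1337, 0.0783]))]
rz2160.png
sr.png
wr.png
```

View pics/rz2000.png

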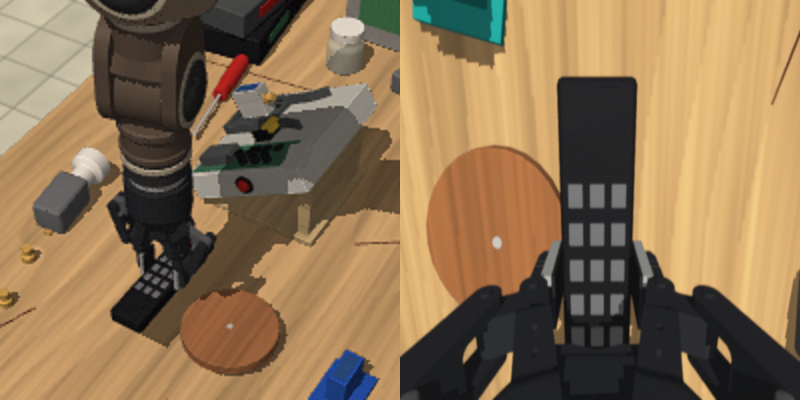

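Emit:
apply_moves(
  series=[
    [[3, 0, 3.4], -7],
    [[6.1, 0, 6.8], -13.9],
    [[6.1, 0, 6.8], -13.9],
    [[6.1, 2, 6.8], -13.9],
    [[6.1, 4, 6.8], -13.9],
    [[6.1, 5.5, 6.8], -13.9],
    [[6.1, 6.5, 6.8], -13.9],
    [[6.1, 6.7, 6.8], -13.9],
    [[6.1, 6.7, 6.8], -13.9],
    [[6.1, 6.7, 6.8], -13.9],
  ],
)

```text
clock: 22.8
eef_pos: [0.6338, 0.1973, 0.0314]
eef_rot: [[0.977, 0.001, -0.215], [0.215, 0.0, 0.977], [0.002, -1.0, 0.0]]
contact_force: [0.3, -0.6, -1.6]
finger_gap: 0.0401
```

Emit:
apply_moves(
  series=[
    [[0, 0.1, 0], 0],
    [[0, 0.2, 0], 0],
    [[0, 0.3, 0], 0],
    [[0, 0.3, 0], 0],
  ],
)

```text
clock: 23.2
eef_pos: [0.6333, 0.1972, 0.0275]
eef_rot: [[0.976, 0.0, -0.216], [0.216, 0.0, 0.976], [0.0, -1.0, 0.0]]
contact_force: [-0.0, 0.1, -2.4]
finger_gap: 0.0404
```

Emit:
apply_moves(
  series=[
    [[0, 0.05, 0], 0],
    [[0, 0.1, 0], 0],
    [[0, 0.1, 0], 0],
  ],
)

```text
clock: 23.5
eef_pos: [0.6333, 0.1972, 0.0274]
eef_rot: [[0.976, 0.001, -0.216], [0.216, 0.0, 0.976], [0.001, -1.0, 0.0]]
contact_force: [-2.2, -0.5, 5.7]
finger_gap: 0.0403
```

Emit:
apply_moves(
  series=[
    [[0, 0, 0], 0],
    [[0, 0, 0], 0],
    [[0, 0, 0], 0],
    [[0, 0, 0], 0],
    [[0, 0, 0], 0],
    [[0, -4, 0], 0],
    [[0, -9, 0], 0],
    [[0, -14, 0], 0],
    [[0, -19, 0], 0],
    [[0, -24, 0], 0],
    [[0, -24, 0], 0],
    [[0, -24, 0], 0],
  ],
  gripper=6.5,
)

```text
clock: 24.7
eef_pos: [0.6339, 0.1974, 0.2682]
eef_rot: [[0.976, 0.003, -0.216], [0.216, 0.001, 0.976], [0.004, -1.0, 0.0]]
contact_force: [-0.2, 0.3, -0.3]
finger_gap: 0.0649
```

Run:
```python
from loc import *
s=state()
d=cam('wrist','w12.png'); W=cloud(d)
m=(abs(W[...,0]-.63)<.11)&(abs(W[...,1]-.2)<.12)&(W[...,2]>.012)&(W[...,2]<.03)
m=cv2.morphologyEx(m.astype(np.uint8),cv2.MORPH_OPEN,np.ones((5,5)))
nl,lab,st,_=cv2.connectedComponentsWithStats(m); k=lab==1+np.argmax(st[1:,4])
P=W[k]; print(np.percentile(P[:,2],[2,50,98]),cv2.minAreaRect(P[:,:2].astype(np.float32)))
d=cam('side','s12.png'); A=loc(cloud(d))*1e3
for q in ['module_mid','catch_nose']:
  for r in spotter.tip_of(q,'side'): print(q,r['confidence'],loc(w(d,r['at']))*1e3)
cloudok=(abs(A[...,1])<12)&(A[...,2]>46)&(A[...,2]<54)&(abs(A[...,0])<60); print('can',np.percentile(A[cloudok],[1,99],axis=0))
d=cam('top','t12.png')
for q in ['lnb','fconn1','screwdriver','jar','tray','meter','remote_mid']:
  for r in spotter.tip_of(q,'top')[:2]: print(q,round(r['confidence'],2),w(d,r['at']))
a=cv2.imread('pics/s12.png'); b=cv2.imread('pics/t12.png'); cv2.imwrite('pics/z12.png',np.hstack([cv2.resize(a[110:310,170:370],(400,400)),cv2.resize(b[100:300,190:390],(400,400))]))
```

```text
t 24.7 tcp [0.6339 0.1974 0.2682] loc [  91.4248 -389.6702  170.0593] yaw 12.450069628727736 F [-0.2445  0.3178 -0.2522] gap 0.06491473846920695
[0.0183 0.0206 0.0227] ((0.6328850984573364, 0.19632795453071594), (0.041955217719078064, 0.16020002961158752), 12.509929656982422)
module_mid 0.94 [-0.6303  0.5186 26.232 ]
module_mid 0.94 [ 111.9653 -461.1297 -122.8978]
module_mid 0.93 [ 250.8065 -428.2826 -205.0694]
module_mid 0.74 [ 223.6981 -303.4116 -190.2242]
catch_nose 0.46 [ 39.698  -16.5281  10.7426]
can [[-22.2364 -11.6805  46.2007]
 [ 24.1609  11.3792  50.5924]]
lnb 0.77 [ 0.7937  0.0322 -0.0023]
fconn1 0.42 [0.7592 0.2122 0.0009]
screwdriver 0.9 [ 0.7366 -0.269  -0.0027]
jar 0.67 [ 0.4444 -0.4573 -0.0032]
jar 0.63 [ 0.61   -0.452   0.0008]
meter 0.76 [ 0.4425 -0.4582 -0.0031]
remote_mid 0.9 [0.6322 0.2025 0.0071]
```

View pics/z12.png

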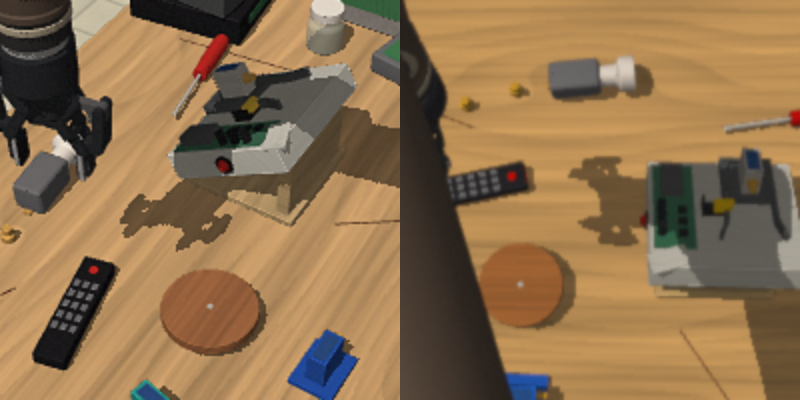

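```bash
python3 -c "
from h import *
print(ticket.job_done(), ctrl.observe()['clock'])"
```

```text
the job is handed in; nothing more can be done
the job is handed in; nothing more can be done
```

I did the whole job and handed it in at about 25 s of the 58 s. No verdict came back, so what follows rests on my own measurements.

- **Laying the module in:** The moves cannot tilt the tool, and pressing the gripped module onto the slope did not pivot it. I rested its uphill edge on the chassis and opened the fingers slightly so that it tipped flat. It slid a little and its edge came to rest just on the start of the catch's ramp. The leading edge was therefore lower than the 75–90 mm you asked for.
- **Sliding it home:** I gripped it again and slid it down under the lips, and the catch was seen pushed about 8 mm aside on the way. Afterwards the yellow nose was back at its starting position. The module measured about 0.4 mm from home along the guide and about 1 mm across, with the connector uphill. The fingers were planned to stay about 6 mm above the nose.
- **Pointing the remote:** I held the remote level and square to the panel for about 1.6 s, its nose about 10 cm from the eye. Its axis passed within about 5 mm of the eye.
- **Putting the remote back:** It lies flat with keys up, about 1 mm from where it started, and the gripper is clear at 0.27 m.

The last pictures still show the module home with the catch out behind it. The bystanders I could check (LNB, one F-connector, screwdriver, jar, meter) are within a few millimetres of where they were. The network found no tray in the last top view (the arm may have covered it), and it never reported the second F-connector clearly, though both connectors show in the picture. The arm did not go near either.

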